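Push the instrument case into its parking guide

TASK

With your fingertips, push the closed stainless instrument case lengthwise into the lane between the two steel rails until its leading end rests gently against the rubber bumper, barely pressing it in, and leave it there. Square the case up as needed on the way: neither the case nor the fingers may touch either rail. Only push: do not lift the case or take hold of it or its handle, and leave the bottle, the vial and the jar beside the rails where they are.

Things in the scene. Friction and masses are not known exactly. Their poses are not given: they have to be found in the camera images.
- case: Closed stainless instrument case on the worktop before the guide's open end (30 to 60 mm gap), a little askew and off-line. 206 mm long (x, -103 to +103), 81 wide (y, -39 to +42), 36 high, flat upright ends and sides; the lid's rim, 26 to 36 mm up, stands out most. Black bar handle on top (62 mm along x, to 57 mm up). About 0.4 kg, slides on the worktop. Origin: middle of the underside, z up.
- guide: Guide fixed to the worktop: two parallel low steel rails, cross bar at the far end, no floor. Origin: on the worktop, mid-way between the rail ends at the open mouth; x along the lane to the bumper, y to the left, z up. Lane 107 mm wide (y -53.5 to +53.5). Bumper face at rest at x = 225 mm: the parked case has its origin at about x = 122 mm, its rear end 19 mm inside the mouth.
- rail_left: Rail on the lane's +y side: 262 mm long, 8 mm thick, 24 mm high, plain steel, with a rounded nose at the mouth and three thin feet (to 21 mm outside, 3 mm high). Its frame is the guide's frame (same origin and axes).
- rail_right: Same rail on the lane's -y side (from y = -53.5 to -61.5 mm). Its frame is the guide's frame.
- bumper (a joint): Travel of the rubber-faced sprung bumper (76 mm wide, from 4 to 38 mm above the worktop) at the far end of the lane, in m: 0 at rest, growing as it is pressed in, at most 0.015. Its spring is about 400 N/m without preload.
- brown_bottle: Brown medicine bottle with a white cap, 45 mm across, 129 mm high, standing outside the right rail. Origin under its centre. Bystander.
- vial: Small clear vial with a grey cap, 29 mm across, 74 mm high, standing outside the left rail. Origin under its centre. Bystander.
- jar: Small blue jar, 36 mm across, 53 mm high, standing outside the left rail. Origin under its centre. Bystander.

How it is judged:
By the outcome, as a careful person would: the job done as asked, in the order asked, and still so for the second after the job is handed in, with the robot touching nothing.
It also fails if it takes over 61 s, if anything falls off the work surface, if the arm or the gripper's body presses on something with over 40 N, if the wrist force passes 120 N, or if a joint passes its speed limit or range.

ROBOT

A 6-joint arm with a two-finger parallel gripper is mounted at the origin on a cart in front of the work surface, level with it; the furniture and walls round the work are solid. World frame = base frame: x ahead of the robot, y to its left, z up, the work surface at z = 0. Lengths are in mm, angles in degrees, forces in N, time in s.
With the tool pointing down it reaches from about 350 to 850 mm from the base axis. Payload 8.1 kg.
Tool frame: the origin (TCP) lies at the very end of the fingers, on their centre line; the grasp point (between the pads) lies 19 mm behind it; z points along the fingers, y is the direction in which the jaws open and shut (so a half turn about z gives the same grasp; the last joint's range is limited). The gripper opens to 85 mm and grips with 20 to 120 N. Pads are 22 mm wide; open, the fingers measure 114 mm over their backs; the gripper's body (76 mm by 85 mm) begins 54 mm behind the grasp point. The pads swing forward as they close: fully open they stand 13 mm farther back than shut.
Start: joints at [-80.18, 7.471, 85.268, -0, 87.261, -4.893], TCP at [152.412, -580.324, 231.292] pointing down, gripper open.
Joint ranges: [-169.43, 169.43], [-51.17, 129.36], [1.28, 143.12], [-76.62, 256.62], [0, 156.53], [-152.29, 152.29]. Speed limits (degrees/s): [136.94, 136.94, 159.86, 180, 180, 180].

INTERFACE

Orientations are given as [roll, pitch, yaw] about the fixed x, y, z axes, in that order (R = Rz(yaw) Ry(pitch) Rx(roll)).
In Python, from bench import r, eyes gives the robot as it stands. The module is installed in compiled form; this text tells all that it offers.
- The arm moves only by the tool play_rows, never from a script. Its argument "deltas" is a list of rows, each a list of 3 entries, a list of its own where there are three numbers: the shift along the tool's x, y, z in m, then the turn, a rotation vector about the tool's x, y, z in rad, then the closure, from 0 (fully open) to 1 (shut). A call has 1 to 8 rows; each row shifts and turns the pose as measured when the row begins, along the tool's axes as they then stand; what a row does not reach is not made up. A row lasts 1/8 s, in which the tool goes at most 62.5 mm and 10.7 degrees, less where a joint would pass 70% of its speed; a pose out of reach is approached as far as the arm can. A call with a gripper value outside its range is refused whole. The fingers move at their own pace and stop on an object; "force" is the grip in N (left out, the last holds). Time passes only in rows, so rows that do not move let the fingers close. It gives the time, the measured TCP pose, the force and the opening at its end, in the units of the state.
- r.sense(): the state, without advancing time (a new reading comes with each control period).
- eyes.snapshot(name): name is "scene" or "top"; returns the picture (480x640x3 uint8, red, green, blue); there is no depth.
- eyes.get_calibration(name): a dict with "mtx" (3x3 intrinsics, pixels), "R" (3x3) and "t" (3): a world point X has camera coordinates R X + t. Camera axes: x right, y down, z forward; pixel columns grow to the right and rows downward; lengths in mm; the calibration is good to about 2 mm. A picture is of the moment at which its call begins. get_calibration takes no time and is no camera call.
- r.hand_in(): hands the job in, once; it reports no verdict.
The state is a dict: "time": time; "joint_pos": joint angles; "qd": joint speeds; "joint_efforts": joint torques, N m; "tool_pos": TCP position; "tcp_rot": TCP orientation; "ft_force": force on the tool from outside, world axes, zero at the start; "wrist_torque": the same for the moment, N m; "finger_gap": finger opening in mm.
Only numpy, scipy, OpenCV 4.12 (cv2) and the standard library are available. Lean on these libraries where they do the work, as an engineer would, in place of code of your own. Each camera call takes 0.05 s, during which the arm holds its last target. There are 200 camera calls.

## Working session

There is one attempt and no reset: what is moved stays moved. The work goes in short steps, Python scripts to look and compute and a tool call to move; the robot and the scene stay as the last step left them, time stands still between calls to the robot, and variables do not carry over. Pictures are saved under pics/ and viewed, about 8 in all and at most 12, crops included, and the job is handed in when it is done.

Besides the shell and the picture viewer there is one more tool, called after "Request:" by a JSON object that holds its "method" and its "body". play_rows: Moves the arm, as the interface text tells. Its arguments: {"type":"object","properties":{"deltas":{"type":"array"},"force":{"type":"number"}},"required":["deltas"]}

```bash
mkdir -p pics
python3 - <<'E'
from bench import r,eyes
import cv2,numpy as np
for n in("scene","top"):
    im=eyes.snapshot(n); cv2.imwrite(f"pics/{n}0.png",im[:,:,::-1]); c=eyes.get_calibration(n); print(n,np.round(c["mtx"],1).tolist(),np.round(c["R"],4).tolist(),np.round(c["t"],1).tolist())
print(r.sense())
E
```

```text
scene [[479.4, 0.0, 326.4], [0.0, 479.4, 247.8], [0.0, 0.0, 1.0]] [[-0.7391, -0.6736, 0.0015], [-0.5016, 0.5489, -0.6687], [0.4496, -0.495, -0.7436]] [458.2, 231.3, 700.8]
top [[623.4, 0.0, 323.8], [0.0, 623.4, 233.0], [0.0, 0.0, 1.0]] [[0.006, -0.9998, 0.0172], [-0.9958, -0.0076, -0.0916], [0.0917, -0.0166, -0.9956]] [69.6, 547.9, 1112.0]
{'time': 0.1, 'joint_pos': array([-8.01795030e+01,  7.50974088e+00,  8.53246498e+01, -5.13302904e-04,
        8.72619468e+01, -4.89546237e+00]), 'qd': array([-0.04007437, -0.09239099, -0.07950715,  0.00351782, -0.03134485,
       -0.03317885]), 'joint_efforts': array([-7.89654541e-05, -5.70949602e+01, -5.01944661e+01, -3.12809489e-04,
        8.06347467e-03,  3.43539000e-06]), 'tool_pos': array([ 152.323741  , -579.81843795,  230.34474854]), 'tcp_rot': array([-1.79903970e+02, -7.71043941e-03,  1.47159779e+01]), 'ft_force': array([-0.29701574,  0.10796037, -0.32818813]), 'wrist_torque': array([ 0.02352618,  0.04324096, -0.0228141 ]), 'finger_gap': 85.44277316689553}
```

View pics/top0.png

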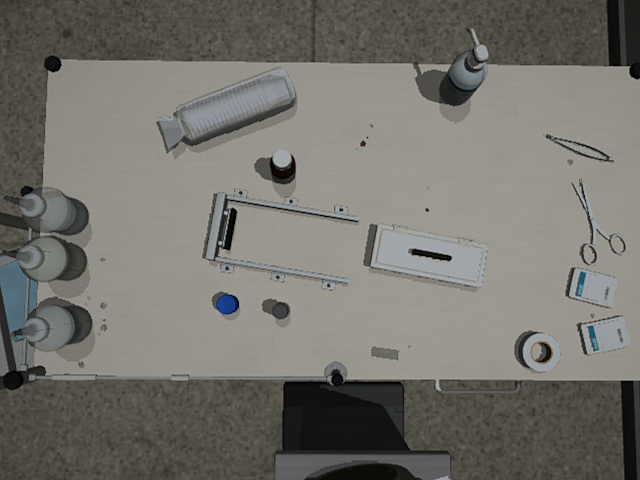

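View pics/scene0.png

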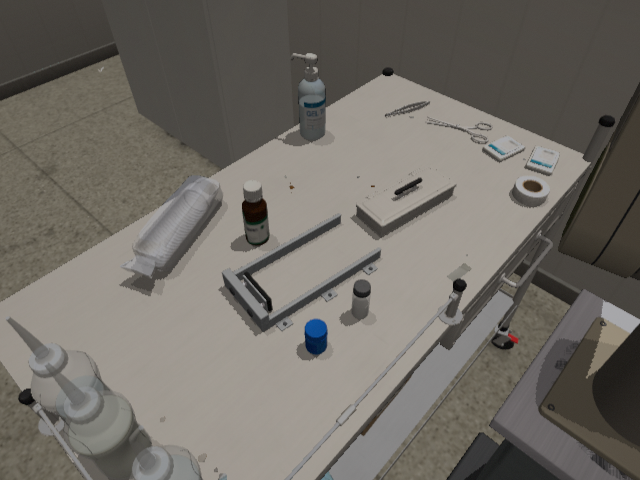

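The top view shows the guide (columns 205-358, rows 190-292), bumper on the left and mouth on the right. The case is at columns 370-488, rows 223-288, with the lane running along about world +y. I'll enlarge the crop to pick the edges accurately.

Run:
```python
import cv2
im=cv2.imread("pics/top0.png"); c=im[180:300,198:358]; d=im[212:296,352:500]
cv2.imwrite("pics/g.png",cv2.resize(c,None,fx=5,fy=5,interpolation=cv2.INTER_CUBIC))
cv2.imwrite("pics/c.png",cv2.resize(d,None,fx=5,fy=5,interpolation=cv2.INTER_CUBIC))
```

```text
(no output)
```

View pics/g.png

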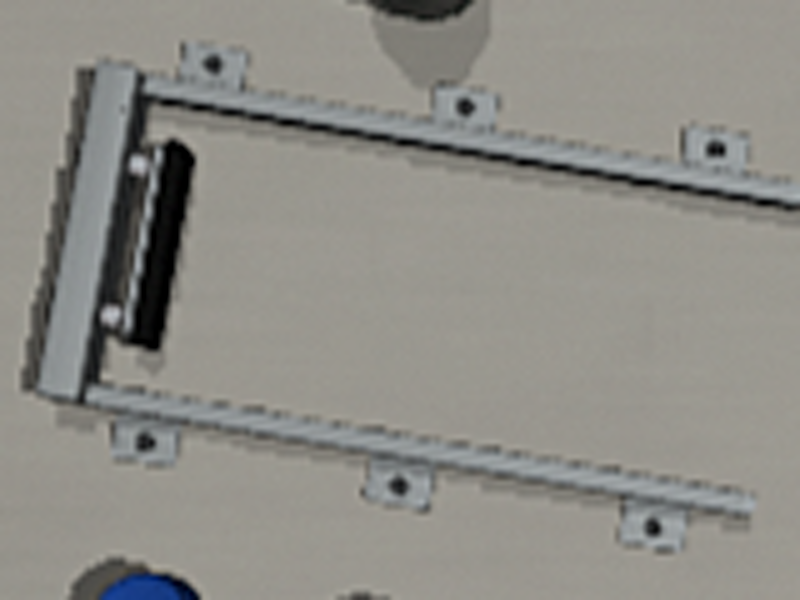

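View pics/c.png

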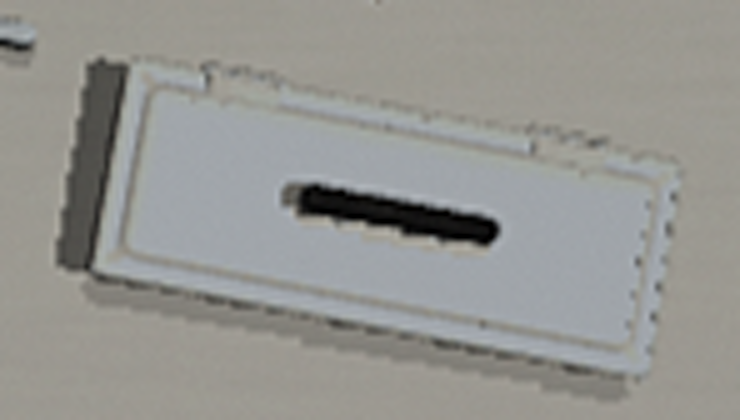

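The guide crop shows clear rail tops: the right rail runs (150,85)→(800,190) and the left (90,392)→(752,503), both in crop px. The bumper face runs (193,150)→(157,348). The case rim corners are at about (133,62), (92,275), (645,378) and (682,165), with hinges on the image-top side.

```bash
cat > h.py <<'E'
import numpy as np,cv2
from bench import r,eyes
def ray(n,uv,z):
    c=eyes.get_calibration(n);M,R,t=c["mtx"],c["R"],c["t"]
    uv=np.atleast_2d(np.asarray(uv,float)); d=np.c_[uv,np.ones(len(uv))]@np.linalg.inv(M).T@R
    o=-R.T@t; return (o+d*((z-o[2])/d[:,2])[:,None])[:,:2]
def crop(p,u,v): return (np.array(p,float)+.5)/5-.5+[u,v]
E
python3 - <<'E'
from h import *
g=lambda p,z:ray("top",crop(p,198,180),z); c=lambda p,z:ray("top",crop(p,352,212),z)
R=g([(150,87),(500,135),(795,192)],24); L=g([(95,396),(430,444),(750,503)],24)
nose=ray("top",[(357.5,219)],24)[0]
print("R",R.round(1).tolist(),"L",L.round(1).tolist(),"noseR",nose.round(1))
bump=g([(193,150),(157,348)],38); print("bump",bump.round(1).tolist())
K=c([(133,62),(92,275),(645,378),(682,165)],36); print("case",K.round(1).tolist())
ang=lambda a,b:np.degrees(np.arctan2(*(b-a)[::-1]))
print("lane ang",ang(R[2],R[0]),ang(L[2],L[0]),ang(nose,R[0]),"bump normal",ang(bump[0],bump[1])-90, "sizes",[np.linalg.norm(K[i]-K[i-1]).round(1) for i in range(4)],"case ang",ang(K[2],K[1]),ang(K[3],K[0]))
print("handle",c([(290,195),(495,230)],57).round(1).tolist())
# guide frame
a=np.radians((ang(R[2],R[0])+ang(L[2],L[0]))/2);ex=np.array([np.cos(a),np.sin(a)]);ey=np.array([-ex[1],ex[0]])
O=(nose+L[2])/2
mid=bump.mean(0); print("O",O,"nose",(nose-O)@ex,(nose-O)@ey,(L[2]-O)@ex,(L[2]-O)@ey,"R y",(R-O)@ey,"L y",(L-O)@ey,"bump",[(b-O)@ex for b in bump],[(b-O)@ey for b in bump])
print("case in guide",[((k-O)@ex,(k-O)@ey) for k in K])
E
```

```text
R [[612.2, 249.7], [595.6, 121.6], [575.4, 13.5]] L [[499.0, 267.3], [482.4, 145.8], [461.8, 29.7]] noseR [573.6  11.8]
bump [[587.3, 231.8], [515.7, 243.3]]
case [[563.4, -24.8], [486.3, -9.9], [450.6, -209.0], [527.5, -223.8]]
lane ang 81.15353857243586 81.10885359153968 80.78437897551501 bump normal 80.85740684315618 sizes [np.float64(202.2), np.float64(78.6), np.float64(202.3), np.float64(78.3)] case ang 79.8386440148508 79.76347442818695
handle [[514.2, -78.2], [502.3, -150.9]]
O [517.70587898  20.75718226] nose -0.20011052306538357 -56.59591289246012 0.2001105230653747 56.59591289246018 R y [-58.05455732 -61.37146463 -58.14777849] L y [56.50212434 54.148757   56.59591289] bump [np.float64(219.26884289081852), np.float64(219.61551716679494)] [np.float64(-36.21402084352854), np.float64(36.333833038961664)]
case in guide [(np.float64(-37.99428490763163), np.float64(-52.179722726511265)), (np.float64(-35.14371723967978), np.float64(26.34250573656458)), (np.float64(-237.38840131084282), np.float64(30.905776220774086)), (np.float64(-240.12479988903522), np.float64(-47.353698740931485))]
```

Request:
{"method": "play_rows", "body": {"deltas": [[[0.044, -0.0275, 0], [0, 0, 0], 0.45], [[0.044, -0.0275, 0], [0, 0, 0], 0.45], [[0.044, -0.0275, 0], [0, 0, 0], 0.45], [[0.044, -0.0275, 0], [0, 0, 0], 0.45], [[0.044, -0.0275, 0], [0, 0, 0], 0.45], [[0.044, -0.0275, 0], [0, 0, 0], 0.45], [[0.044, -0.0275, 0], [0, 0, 0], 0.45], [[0.044, -0.0275, 0], [0, 0, 0], 0.45]]}}

```text
time: 1.1
tool_pos: [441.7, -269.6, 226.9]
tcp_rot: [-179.6, 0.1, 14.3]
ft_force: [1.1, -0.2, 0.5]
finger_gap: 46.8
```

Request:
{"method": "play_rows", "body": {"deltas": [[[0.044, -0.0275, 0], [0, 0, 0], 0.45], [[0.044, -0.0275, 0], [0, 0, 0], 0.45], [[0.044, -0.0275, 0], [0, 0, 0], 0.45], [[0.044, -0.0275, 0], [0, 0, 0], 0.45], [[0, 0, 0], [0, 0, 0.138], 0.45], [[0, 0, 0], [0, 0, 0.138], 0.45], [[0, 0, 0], [0, 0, 0.138], 0.45], [[0, 0, 0], [0, 0, 0], 0.45]]}}

```text
time: 2.1
tool_pos: [589.4, -108.2, 222.4]
tcp_rot: [-179.6, 0.6, -9.7]
ft_force: [-0.4, -0.1, 0.2]
finger_gap: 47.1
```

```bash
cat >> h.py <<'E'
O=np.array([517.7,20.8]);A=81.0
def frame():
    a=np.radians(A);ex=np.array([np.cos(a),np.sin(a)]);return ex,np.array([-ex[1],ex[0]])
def go(x,y,z,yaw):
    "tool-frame shift (mm) and turn (rad) from the present pose to guide x,y, world z, yaw"
    from scipy.spatial.transform import Rotation as T
    s=r.sense();ex,ey=frame();p=np.r_[O+x*ex+y*ey,z]
    R=T.from_euler("xyz",s["tcp_rot"],degrees=True)
    d=p-s["tool_pos"];q=(s["tool_pos"][:2]-O)
    rv=(R.inv()*T.from_euler("xyz",[180,0,yaw],degrees=True)).as_rotvec()
    print("t",round(s["time"],2),"pos",s["tool_pos"].round(1),s["tcp_rot"].round(2),"guide",(q@ex).round(1),(q@ey).round(1),"gap",round(s["finger_gap"],1),"F",s["ft_force"].round(1))
    print("shift mm",R.inv().apply(d).round(1),"turn",rv.round(4))
E
python3 -c "
from h import *
go(-137.7,-85,60,-9)"
```

```text
t 2.1 pos [ 589.4 -108.2  222.4] [-179.59    0.65   -9.66] guide -116.2 -91.0 gap 47.1 F [-0.4 -0.1  0.2]
shift mm [ -3.9  22.7 162.3] turn [-0.0073  0.0112 -0.0116]
```

Request:
{"method": "play_rows", "body": {"deltas": [[[-0.004, 0.023, 0.04], [-0.007, 0.011, -0.012], 0.45], [[0, 0, 0.05], [0, 0, 0], 0.45], [[0, 0, 0.05], [0, 0, 0], 0.45], [[0, 0, 0.02], [0, 0, 0], 0.45], [[0, 0, 0], [0, 0, 0], 0.45]]}}

```text
time: 2.72
tool_pos: [580.9, -131.1, 58.2]
tcp_rot: [180.0, -0.1, -8.0]
ft_force: [0.2, -0.2, 0.4]
finger_gap: 47.0
```

```bash
python3 -c "
from h import *
go(-137.7,-85,12,-9)
cv2.imwrite('pics/t1.png',eyes.snapshot('top')[:,:,::-1][170:320,300:500].repeat(4,0).repeat(4,1))"
```

```text
t 2.73 pos [ 580.9 -131.1   58.2] [ 1.7999e+02 -7.0000e-02 -7.9500e+00] guide -140.1 -86.2 gap 47.0 F [ 0.2 -0.2  0.4]
shift mm [-1.2 -2.4 46.2] turn [ 0.0001 -0.0013  0.0183]
```

View pics/t1.png

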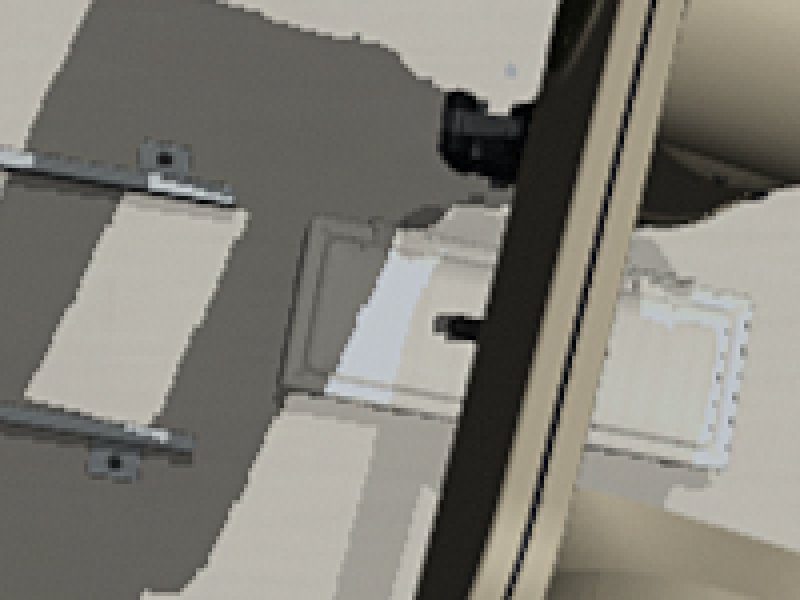

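The gripper stands clear on the far side of the case, at about (490,130) in the crop. Next I lower it and push sideways toward +y.

Request:
{"method": "play_rows", "body": {"deltas": [[[-0.001, -0.002, 0.023], [0, 0, 0.018], 0.45], [[0, 0, 0.02], [0, 0, 0], 0.45], [[0, 0, 0], [0, 0, 0], 0.45]]}}

```text
time: 3.15
tool_pos: [584.4, -130.3, 19.9]
tcp_rot: [179.9, -0.6, -8.8]
ft_force: [-0.2, 0.1, 0.2]
finger_gap: 47.4
```

Request:
{"method": "play_rows", "body": {"deltas": [[[-0.008, 0, 0], [0, 0, 0], 0.45], [[-0.008, 0, 0], [0, 0, 0], 0.45], [[-0.004, 0, 0], [0, 0, 0], 0.45], [[0, 0, 0], [0, 0, 0], 0.45]]}}

```text
time: 3.65
tool_pos: [565.2, -127.8, 23.0]
tcp_rot: [179.9, -0.8, -8.7]
ft_force: [0.2, 0.5, -0.5]
finger_gap: 46.7
```

```bash
python3 -c "
from h import *
go(-137.7,-48.5,14,-9)"
```

```text
t 3.65 pos [ 565.2 -127.8   23. ] [179.87  -0.81  -8.74] guide -139.3 -70.2 gap 46.7 F [ 0.2  0.5 -0.5]
shift mm [-21.8  -1.8   8.7] turn [ 0.0022 -0.0141  0.0045]
```

Request:
{"method": "play_rows", "body": {"deltas": [[[-0.005, -0.001, 0.005], [0, -0.014, 0.004], 0.45], [[-0.004, 0, 0.002], [0, 0, 0], 0.45], [[-0.003, 0, 0], [0, 0, 0], 0.45], [[0, 0, 0], [0, 0, 0], 0.45]]}}

```text
time: 4.15
tool_pos: [555.5, -125.2, 17.2]
tcp_rot: [179.9, -0.3, -9.0]
ft_force: [0.7, -0.0, 0.1]
finger_gap: 46.7
```

```bash
python3 -c "
from h import *
go(-137.7,-48.5,14,-9)"
```

```text
t 4.15 pos [ 555.5 -125.2   17.2] [179.87  -0.26  -9.  ] guide -138.3 -60.1 gap 46.7 F [ 0.7 -0.   0.1]
shift mm [-11.7  -0.6   3.1] turn [ 0.0024 -0.0045 -0.0001]
```

Request:
{"method": "play_rows", "body": {"deltas": [[[-0.003, 0, 0.002], [0, -0.004, 0], 0.45], [[-0.003, 0, 0], [0, 0, 0], 0.45], [[-0.003, 0, 0], [0, 0, 0], 0.45], [[-0.002, 0, 0], [0, 0, 0], 0.45], [[0, 0, 0], [0, 0, 0], 0.45]]}}

```text
time: 4.78
tool_pos: [545.5, -123.9, 16.0]
tcp_rot: [179.8, -0.2, -9.0]
ft_force: [3.0, 0.1, 0.9]
finger_gap: 46.9
```

```bash
python3 -c "
from h import *
go(-137.7,-48.5,14,-9)
cv2.imwrite('pics/t2.png',eyes.snapshot('top')[:,:,::-1][170:320,300:500].repeat(4,0).repeat(4,1))"
```

```text
t 4.78 pos [ 545.5 -123.9   16. ] [179.84  -0.2   -9.01] guide -138.6 -50.1 gap 46.9 F [3.  0.1 0.9]
shift mm [-1.6 -0.9  2. ] turn [ 0.0028 -0.0035 -0.0001]
```

View pics/t2.png

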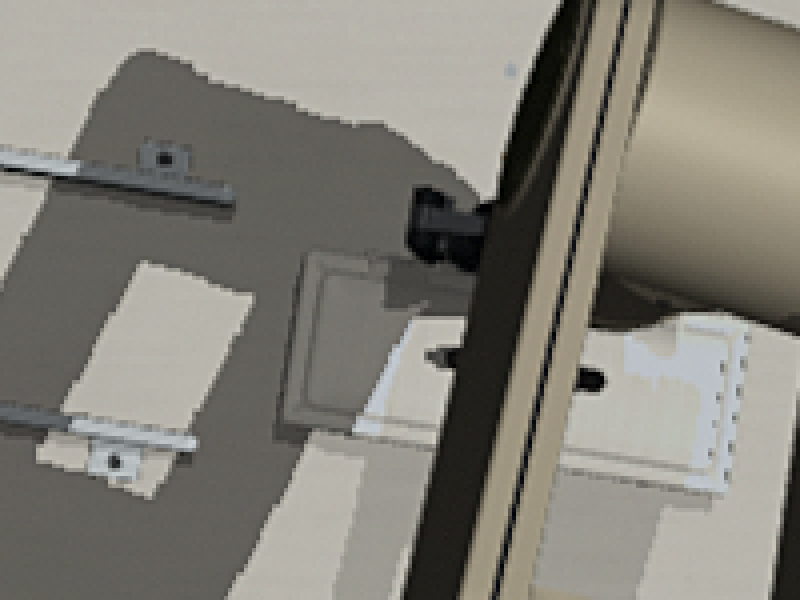

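The case has moved toward the robot and turned slightly. Its corners in the crop are about (308,252), (280,430), (727,493) and (748,320).

```bash
python3 -c "
from h import *
K=ray('top',(np.array([(308,252),(280,430),(727,494),(748,320)])+.5)/4-.5+[300,170],36)
ex,ey=frame()
print(np.c_[(K-O)@ex,(K-O)@ey].round(1))
K=ray('top',(np.array([(308,218),(283,396),(727,466),(752,294)])+.5)/4-.5+[300,170],36)
print(np.c_[(K-O)@ex,(K-O)@ey].round(1))
"
```

```text
[[ -37.5  -36.3]
 [ -37.5   45. ]
 [-240.4   40.6]
 [-238.9  -38.5]]
[[ -35.1  -51.6]
 [ -36.5   29.7]
 [-238.6   28.2]
 [-239.   -50.5]]
```

Request:
{"method": "play_rows", "body": {"deltas": [[[0.02, 0, 0], [0, 0, 0], 0.45], [[0.02, 0, -0.01], [0, 0, 0], 0.45], [[0, 0, -0.05], [0, 0, 0], 0.45], [[0, 0, -0.05], [0, 0, 0], 0.45], [[0, 0.05, -0.02], [0, 0, 0], 0.45], [[0, 0.05, 0], [0, 0, 0], 0.45], [[0, 0.05, 0], [0, 0, 0], 0.45]]}}

```text
time: 5.7
tool_pos: [555.6, -276.1, 143.3]
tcp_rot: [180.0, 1.0, -8.6]
ft_force: [0.6, -0.1, -0.3]
finger_gap: 46.9
```

Request:
{"method": "play_rows", "body": {"deltas": [[[0, 0, 0], [0, 0, -0.175], 0.45], [[0, 0, 0], [0, 0, -0.175], 0.45], [[0, 0, 0], [0, 0, -0.175], 0.45], [[0, 0, 0], [0, 0, -0.175], 0.45], [[0, 0, 0], [0, 0, -0.175], 0.45], [[0, 0, 0], [0, 0, -0.175], 0.45], [[0, 0, 0], [0, 0, -0.175], 0.45], [[0, 0, 0], [0, 0, -0.175], 0.45]]}}

```text
time: 6.7
tool_pos: [545.5, -277.5, 135.0]
tcp_rot: [-177.7, -0.1, 73.8]
ft_force: [-0.1, 0.8, -0.2]
finger_gap: 46.9
```

```bash
python3 -c "
from h import *
go(-290,1,130,81)
im=eyes.snapshot('top')[:,:,::-1]; cv2.imwrite('pics/t3f.png',im)
cv2.imwrite('pics/t3.png',cv2.resize(im[190:310,340:500],None,fx=5,fy=5,interpolation=cv2.INTER_CUBIC))"
```

```text
t 6.7 pos [ 545.5 -277.5  135. ] [-1.7767e+02 -5.0000e-02  7.3780e+01] guide -290.2 -74.1 gap 46.9 F [-0.1  0.8 -0.2]
shift mm [ -9.2 -74.3   8. ] turn [-0.0406 -0.0034 -0.1259]
```

View pics/t3.png

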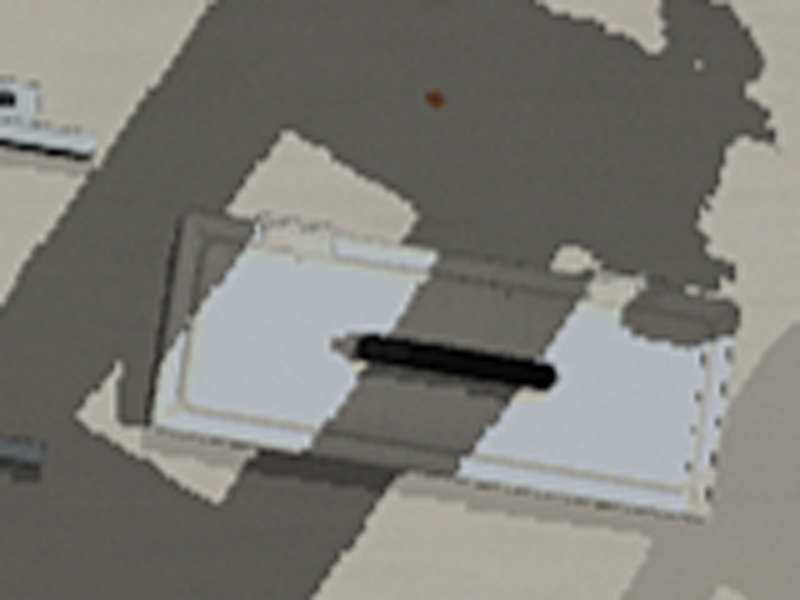

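Only the case's corners matter here: (188,213), (152,428), (705,518) and (740,302). The nose of the right rail is at (95,152) and that of the left at (42,455).

```bash
python3 -c "
from h import *
ex,ey=frame()
f=lambda p,z:ray('top',crop(p,340,190),z)
K=f([(188,213),(152,428),(705,518),(740,302)],36);H=f([(338,343),(550,377)],57);N=f([(93,152),(42,455)],24)
for k in(K,H,N): print(np.c_[(k-O)@ex,(k-O)@ey].round(1).tolist())
"
```

```text
[[-38.4, -37.3], [-37.6, 41.5], [-239.0, 41.0], [-240.7, -38.1]]
[[-96.2, 1.9], [-172.1, 1.6]]
[[-1.7, -55.0], [-0.8, 57.2]]
```

Request:
{"method": "play_rows", "body": {"deltas": [[[-0.009, -0.037, 0], [-0.04, -0.003, -0.126], 0.45], [[0.005, -0.037, 0.02], [0, 0, 0], 0.45], [[0, 0, 0.04], [0, 0, 0], 0.45], [[0, 0, 0.03], [0, 0, 0], 0.45], [[0, 0, 0], [0, 0, 0], 0.45]]}}

```text
time: 7.38
tool_pos: [464.5, -262.6, 39.8]
tcp_rot: [-179.4, -0.3, 81.0]
ft_force: [0.3, 0.6, 0.2]
finger_gap: 47.1
```

```bash
python3 -c "
from h import *
go(-280,1.8,14,81)"
```

```text
t 7.38 pos [ 464.5 -262.6   39.8] [-179.38   -0.28   80.96] guide -288.3 8.2 gap 47.1 F [0.3 0.6 0.2]
shift mm [ 8.1  6.7 25.8] turn [-0.0109 -0.005  -0.0007]
```

Request:
{"method": "play_rows", "body": {"deltas": [[[0.003, 0.006, 0.013], [-0.011, -0.005, 0], 0.45], [[0.003, 0, 0.011], [0, 0, 0], 0.45], [[0, 0, 0], [0, 0, 0], 0.45]]}}

```text
time: 7.75
tool_pos: [473.3, -258.0, 16.7]
tcp_rot: [179.8, 0.1, 80.8]
ft_force: [-0.7, 0.0, 0.7]
finger_gap: 46.9
```

```bash
python3 -c "
from h import *
go(-255,1.8,14,81)"
```

```text
t 7.75 pos [ 473.3 -258.    16.7] [1.7982e+02 8.0000e-02 8.0840e+01] guide -282.3 0.3 gap 46.9 F [-0.7  0.   0.7]
shift mm [27.3 -1.6  2.6] turn [ 0.0032  0.0014 -0.0029]
```

Request:
{"method": "play_rows", "body": {"deltas": [[[0.007, -0.001, 0.002], [0.003, 0, -0.003], 0.45], [[0.007, 0, 0], [0, 0, 0], 0.45], [[0.006, 0, 0], [0, 0, 0], 0.45], [[0.005, 0, 0], [0, 0, 0], 0.45], [[0.005, 0, 0], [0, 0, 0], 0.45], [[0.006, 0, 0], [0, 0, 0], 0.45], [[0.006, 0, 0], [0, 0, 0], 0.45]]}}

```text
time: 8.62
tool_pos: [480.5, -215.0, 16.4]
tcp_rot: [179.8, 0.2, 81.0]
ft_force: [-0.6, -2.4, -1.3]
finger_gap: 46.9
```

```bash
python3 -c "
from h import *
go(-200,1.8,14,81)"
```

```text
t 8.62 pos [ 480.5 -215.    16.4] [179.84   0.22  81.01] guide -238.7 -0.1 gap 46.9 F [-0.6 -2.4 -1.3]
shift mm [38.7 -1.9  2.3] turn [0.0028 0.0038 0.0001]
```

Request:
{"method": "play_rows", "body": {"deltas": [[[0.006, 0, 0.001], [0, 0.003, 0], 0.45], [[0.006, 0, 0], [0, 0, 0], 0.45], [[0.006, 0, 0], [0, 0, 0], 0.45], [[0.006, 0, 0], [0, 0, 0], 0.45], [[0.006, 0, 0], [0, 0, 0], 0.45], [[0.006, 0, 0], [0, 0, 0], 0.45]]}}

```text
time: 9.38
tool_pos: [487.2, -178.3, 16.3]
tcp_rot: [179.7, 0.2, 81.0]
ft_force: [-1.1, -3.0, 0.3]
finger_gap: 46.9
```

```bash
python3 -c "
from h import *
go(-150,0,14,81)
im=eyes.snapshot('top')[:,:,::-1]; cv2.imwrite('pics/t4f.png',im)
cv2.imwrite('pics/t4.png',cv2.resize(im[180:300,320:480],None,fx=5,fy=5,interpolation=cv2.INTER_CUBIC))"
```

```text
t 9.38 pos [ 487.2 -178.3   16.3] [1.7973e+02 1.5000e-01 8.1000e+01] guide -201.4 -1.0 gap 46.9 F [-1.1 -3.   0.3]
shift mm [51.4 -1.1  2.2] turn [0.0048 0.0027 0.0001]
```

View pics/t4.png

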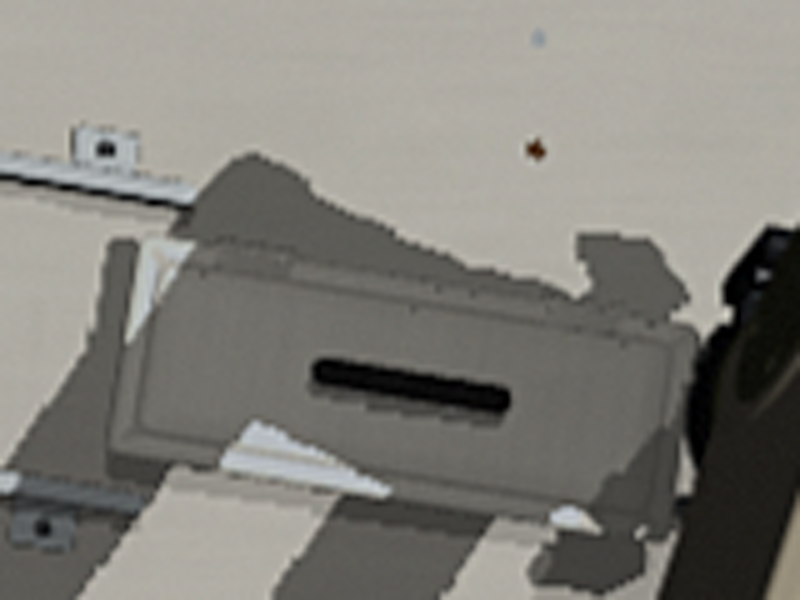

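The lead end is about to enter the mouth. The corners are about (145,240), (108,455), (667,538) and (697,325).

```bash
python3 -c "
from h import *
ex,ey=frame()
f=lambda p,z:ray('top',crop(p,320,180),z)
K=f([(145,240),(108,455),(667,538),(697,325)],36);H=f([(315,370),(508,400)],57);N=f([(20,172),(190,198),(140,502)],24)
for k in(K,H,N): print(np.c_[(k-O)@ex,(k-O)@ey].round(1).tolist())
"
```

```text
[[13.9, -37.0], [14.7, 41.8], [-188.3, 38.4], [-188.1, -39.3]]
[[-51.9, 1.0], [-121.0, 0.3]]
[[62.6, -55.5], [-0.4, -56.3], [0.1, 56.2]]
```

Request:
{"method": "play_rows", "body": {"deltas": [[[0.008, -0.0003, 0.001], [0.003, 0.003, 0], 0.45], [[0.008, -0.0003, 0], [0, 0, 0], 0.45], [[0.008, -0.0003, 0], [0, 0, 0], 0.45], [[0.008, -0.0003, 0], [0, 0, 0], 0.45], [[0.008, -0.0003, 0], [0, 0, 0], 0.45], [[0.008, -0.0003, 0], [0, 0, 0], 0.45], [[0.008, -0.0003, 0], [0, 0, 0], 0.45], [[0.008, -0.0003, 0], [0, 0, 0], 0.45]]}}

```text
time: 10.42
tool_pos: [495.9, -111.0, 15.9]
tcp_rot: [179.8, 0.0, 81.0]
ft_force: [0.3, -4.2, 1.0]
finger_gap: 47.1
```

```bash
python3 -c "
from h import *
go(-75,0,14,81)"
```

```text
t 10.43 pos [ 495.9 -111.    15.9] [1.7984e+02 2.0000e-02 8.1000e+01] guide -133.6 0.9 gap 47.1 F [ 0.3 -4.2  1. ]
shift mm [58.6  0.9  1.9] turn [ 0.0029  0.0004 -0.0001]
```

Request:
{"method": "play_rows", "body": {"deltas": [[[0.008, 0, 0.001], [0.003, 0, 0], 0.45], [[0.008, 0, 0], [0, 0, 0], 0.45], [[0.008, 0, 0], [0, 0, 0], 0.45], [[0.008, 0, 0], [0, 0, 0], 0.45], [[0.008, 0, 0], [0, 0, 0], 0.45], [[0.008, 0, 0], [0, 0, 0], 0.45], [[0.008, 0, 0], [0, 0, 0], 0.45], [[0.008, 0, 0], [0, 0, 0], 0.45]]}}

```text
time: 11.42
tool_pos: [506.8, -43.8, 15.3]
tcp_rot: [180.0, 0.1, 81.0]
ft_force: [-0.8, -4.3, 1.3]
finger_gap: 46.9
```

```bash
python3 -c "
from h import *
go(-6,0,14,81)
im=eyes.snapshot('top')[:,:,::-1]; cv2.imwrite('pics/t5f.png',im)
cv2.imwrite('pics/t5.png',cv2.resize(im[180:300,210:370],None,fx=5,fy=5,interpolation=cv2.INTER_CUBIC))"
```

```text
t 11.43 pos [506.8 -43.8  15.3] [1.7999e+02 8.0000e-02 8.1010e+01] guide -65.5 0.7 gap 46.9 F [-0.8 -4.3  1.3]
shift mm [59.5  0.7  1.3] turn [0.0002 0.0014 0.0002]
```

View pics/t5.png

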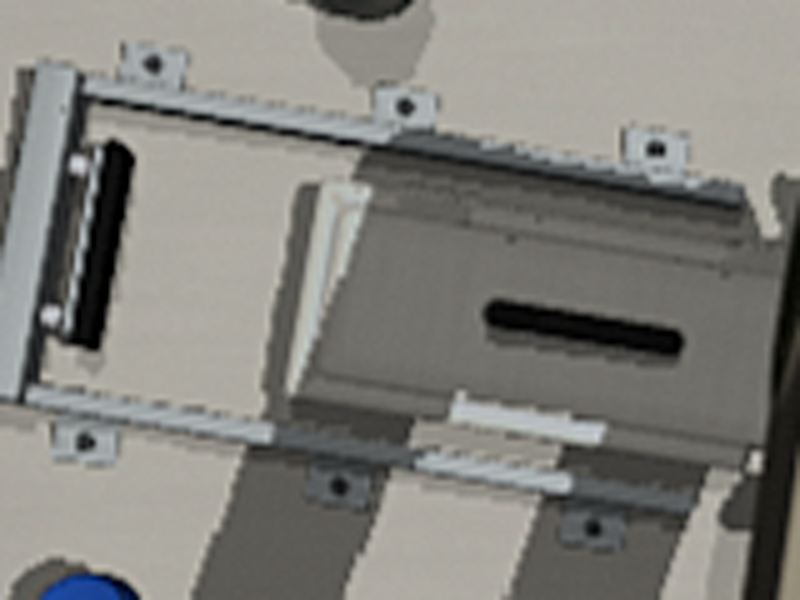

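The case is well centred between the rails. Its lead corners are at (318,183) and (288,397), and the bumper face edge runs (133,150)→(99,348).

```bash
python3 -c "
from h import *
ex,ey=frame()
f=lambda p,z:ray('top',crop(p,210,180),z)
K=f([(318,183),(288,397),(752,465)],36);H=f([(486,312),(682,342)],57);N=f([(133,150),(99,348)],37);RL=f([(320,130),(742,194),(200,422),(690,502)],24)
for k in(K,H,N,RL): print(np.c_[(k-O)@ex,(k-O)@ey].round(1).tolist())
"
```

```text
[[151.7, -35.1], [149.2, 42.9], [-19.2, 39.8]]
[[83.7, 2.7], [13.6, 1.8]]
[[219.5, -35.8], [218.9, 36.7]]
[[155.3, -55.7], [-0.8, -57.9], [180.0, 56.6], [0.1, 56.2]]
```

Request:
{"method": "play_rows", "body": {"deltas": [[[0.008, 0.0003, 0.001], [0, 0, 0], 0.45], [[0.008, 0, 0], [0, 0, 0], 0.45], [[0.008, 0, 0], [0, 0, 0], 0.45], [[0.008, 0, 0], [0, 0, 0], 0.45], [[0.007, 0, 0], [0, 0, 0], 0.45], [[0.006, 0, 0], [0, 0, 0], 0.45], [[0.004, 0, 0], [0, 0, 0], 0.45], [[0.003, 0, 0], [0, 0, 0], 0.45]]}}

```text
time: 12.48
tool_pos: [515.9, 11.0, 14.5]
tcp_rot: [180.0, 0.1, 81.0]
ft_force: [-0.2, -5.1, 3.1]
finger_gap: 46.7
```

```bash
python3 -c "
from h import *
go(0,0,14,81)
im=eyes.snapshot('top')[:,:,::-1]; cv2.imwrite('pics/t6f.png',im)
cv2.imwrite('pics/t6.png',cv2.resize(im[190:265,205:295],None,fx=8,fy=8,interpolation=cv2.INTER_CUBIC))"
```

```text
t 12.47 pos [515.9  11.   14.5] [1.7998e+02 1.0000e-01 8.1050e+01] guide -9.9 0.3 gap 46.7 F [-0.2 -5.1  3.1]
shift mm [9.9 0.3 0.5] turn [0.0004 0.0017 0.0008]
```

View pics/t6.png

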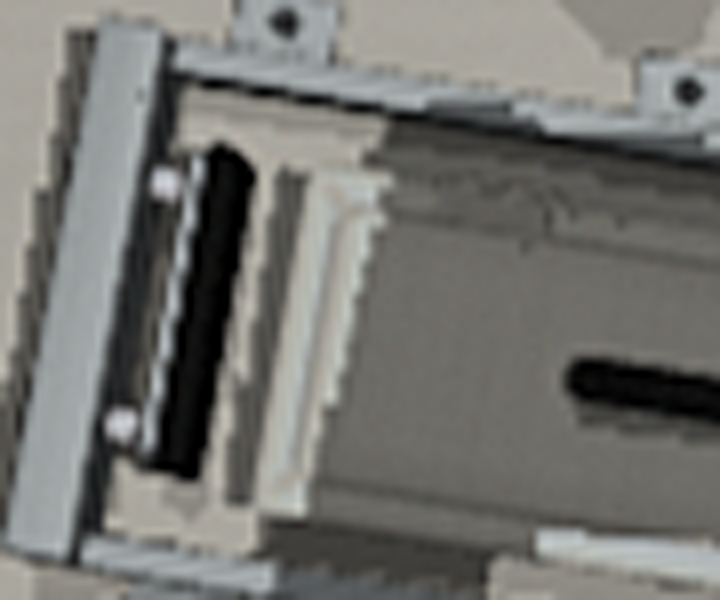

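About 12 mm of gap remains (bumper edge (255,180), case edge (308,190), at 8 px per image px). I'm closing it slowly.

Request:
{"method": "play_rows", "body": {"deltas": [[[0.002, 0, 0], [0, 0, 0], 0.45], [[0.002, 0, 0], [0, 0, 0], 0.45], [[0.002, 0, 0], [0, 0, 0], 0.45], [[0.002, 0, 0], [0, 0, 0], 0.45], [[0.001, 0, 0], [0, 0, 0], 0.45]]}}

```text
time: 13.15
tool_pos: [517.3, 20.4, 14.5]
tcp_rot: [180.0, 0.1, 81.0]
ft_force: [0.1, -4.6, 2.8]
finger_gap: 46.8
```

```bash
cat > m.py <<'E'
from h import *
import sys
go(2,0,14,81)
im=eyes.snapshot('top'); g=im.mean(2); cv2.imwrite('pics/%s.png'%sys.argv[1],cv2.resize(im[190:265,205:295,::-1],None,fx=8,fy=8,interpolation=cv2.INTER_CUBIC))
# brightness profiles along the lane, world plane z=36, guide x 185..240
c=eyes.get_calibration('top');ex,ey=frame();xs=np.arange(196,236,2.)
for lo in(-24,-4,16):
    P=[]
    for x in xs:
        X=np.array([np.r_[O+x*ex+y*ey,36] for y in np.arange(lo,lo+16,2)])
        q=(X@c['R'].T+c['t'])@c['mtx'].T; q=(q[:,:2]/q[:,2:]).astype(np.float32)
        P.append(cv2.remap(g.astype(np.float32),q[:,0],q[:,1],cv2.INTER_LINEAR).mean())
    print(lo,np.array(P).astype(int).tolist())
print(xs.astype(int).tolist())
E
python3 m.py t7
```

```text
t 13.15 pos [517.3  20.4  14.5] [1.7999e+02 1.0000e-01 8.1010e+01] guide -0.5 0.3 gap 46.8 F [ 0.1 -4.6  2.8]
shift mm [2.5 0.3 0.5] turn [0.0002 0.0017 0.0003]
-24 [102, 117, 158, 175, 175, 161, 143, 169, 179, 174, 133, 42, 2, 4, 12, 14, 5, 75, 153, 79]
-4 [105, 100, 112, 164, 177, 162, 146, 171, 178, 174, 132, 42, 2, 4, 11, 14, 5, 74, 157, 90]
16 [103, 99, 101, 144, 178, 161, 147, 172, 179, 174, 133, 44, 2, 3, 12, 14, 5, 68, 151, 96]
[196, 198, 200, 202, 204, 206, 208, 210, 212, 214, 216, 218, 220, 222, 224, 226, 228, 230, 232, 234]
```

```bash
cat > p.py <<'E'
from h import *
def prof(im,lo=-20,hi=24,z=37,xs=np.arange(190,240,1.)):
    g=im.mean(2).astype(np.float32);c=eyes.get_calibration('top');ex,ey=frame();P=[]
    for x in xs:
        X=np.array([np.r_[O+x*ex+y*ey,z] for y in np.arange(lo,hi,2)])
        q=(X@c['R'].T+c['t'])@c['mtx'].T; q=(q[:,:2]/q[:,2:]).astype(np.float32)
        P.append(cv2.remap(g,q[:,0],q[:,1],cv2.INTER_LINEAR).mean())
    return xs,np.array(P)
def edges(im):
    xs,P=prof(im); m=P<75; i=np.where(m[:-1]!=m[1:])[0]
    return [(round(xs[k]+(75-P[k])/(P[k+1]-P[k]),1),'dark' if m[k+1] else 'light') for k in i]
E
python3 -c "
from p import *
for n in('top0','t5f','t6f'): print(n,edges(cv2.imread('pics/%s.png'%n)))
print('now',edges(eyes.snapshot('top')))"
```

```text
top0 [(np.float64(218.2), 'dark'), (np.float64(230.1), 'light'), (np.float64(234.2), 'dark')]
t5f [(np.float64(218.4), 'dark'), (np.float64(229.9), 'light'), (np.float64(235.7), 'dark')]
t6f [(np.float64(218.4), 'dark'), (np.float64(229.9), 'light'), (np.float64(235.0), 'dark')]
now [(np.float64(217.2), 'dark'), (np.float64(229.9), 'light'), (np.float64(234.9), 'dark')]
```

Request:
{"method": "play_rows", "body": {"deltas": [[[0.001, 0, 0], [0, 0, 0], 0.45], [[0.001, 0, 0], [0, 0, 0], 0.45]]}}

```text
time: 13.5
tool_pos: [517.6, 22.4, 14.4]
tcp_rot: [180.0, 0.1, 81.0]
ft_force: [-0.2, -5.6, 2.6]
finger_gap: 47.0
```

```bash
python3 -c "
from p import *
go(2,0,14,81)
for i in range(2): print('now',edges(eyes.snapshot('top')))"
```

```text
t 13.5 pos [517.6  22.4  14.4] [1.7999e+02 9.0000e-02 8.1010e+01] guide 1.6 0.4 gap 47.0 F [-0.2 -5.6  2.6]
shift mm [0.4 0.4 0.4] turn [0.0001 0.0016 0.0002]
now [(np.float64(218.6), 'dark'), (np.float64(229.9), 'light'), (np.float64(234.9), 'dark')]
now [(np.float64(218.7), 'dark'), (np.float64(229.9), 'light'), (np.float64(234.9), 'dark')]
```

Request:
{"method": "play_rows", "body": {"deltas": [[[0.001, 0, 0], [0, 0, 0], 0.45]]}}

```text
time: 13.72
tool_pos: [517.8, 23.5, 14.5]
tcp_rot: [180.0, 0.1, 81.0]
ft_force: [-0.6, -3.9, 2.2]
finger_gap: 47.0
```

```bash
python3 -c "
from p import *
go(2,0,14,81)
for i in range(2): print('now',edges(eyes.snapshot('top')))"
```

```text
t 13.72 pos [517.8  23.5  14.5] [1.7999e+02 9.0000e-02 8.1010e+01] guide 2.7 0.3 gap 47.0 F [-0.6 -3.9  2.2]
shift mm [-0.7  0.3  0.5] turn [0.0002 0.0015 0.0002]
now [(np.float64(219.7), 'dark'), (np.float64(229.9), 'light'), (np.float64(234.9), 'dark')]
now [(np.float64(219.8), 'dark'), (np.float64(229.9), 'light'), (np.float64(234.9), 'dark')]
```

The "bumper edge" I measured was the bottom of its front face, which appears about 4 mm nearer because of the viewing angle. The real contact is about 3–4 mm further on, so I'm continuing slowly.

Request:
{"method": "play_rows", "body": {"deltas": [[[0.001, 0, 0], [0, 0, 0], 0.45], [[0.001, 0, 0], [0, 0, 0], 0.45]]}}

```text
time: 14.08
tool_pos: [518.1, 25.6, 14.5]
tcp_rot: [180.0, 0.1, 81.0]
ft_force: [0.5, -5.5, 3.3]
finger_gap: 47.3
```

```bash
python3 -c "
from p import *
go(2,0,14,81)
for i in range(1): print('now',edges(eyes.snapshot('top')))"
```

```text
t 14.07 pos [518.1  25.6  14.5] [1.7999e+02 9.0000e-02 8.1020e+01] guide 4.8 0.3 gap 47.3 F [ 0.5 -5.5  3.3]
shift mm [-2.8  0.3  0.5] turn [0.0002 0.0015 0.0003]
now [(np.float64(221.8), 'dark'), (np.float64(230.2), 'light'), (np.float64(234.9), 'dark')]
```

Request:
{"method": "play_rows", "body": {"deltas": [[[0.001, 0, 0], [0, 0, 0], 0.45]]}}

```text
time: 14.25
tool_pos: [518.3, 26.6, 14.5]
tcp_rot: [180.0, 0.1, 81.0]
ft_force: [-0.8, -6.1, 4.3]
finger_gap: 46.8
```

```bash
python3 -c "
from p import *
go(2,0,14,81)
im=eyes.snapshot('top');print('now',edges(im));print(prof(im)[1][22:48].astype(int))
cv2.imwrite('pics/t8.png',cv2.resize(im[190:265,205:295,::-1],None,fx=8,fy=8,interpolation=cv2.INTER_CUBIC))"
```

```text
t 14.25 pos [518.3  26.6  14.5] [1.7998e+02 9.0000e-02 8.1020e+01] guide 5.9 0.3 gap 46.8 F [-0.8 -6.1  4.3]
shift mm [-3.9  0.3  0.5] turn [0.0003 0.0016 0.0003]
now [(np.float64(222.9), 'dark'), (np.float64(231.3), 'light'), (np.float64(235.6), 'dark')]
[163 153 146 150 167 178 179 178 175 163 130  68  15   5  10  13  11   6
  18  62 111 148 139  91  66  56]
```

View pics/t8.png

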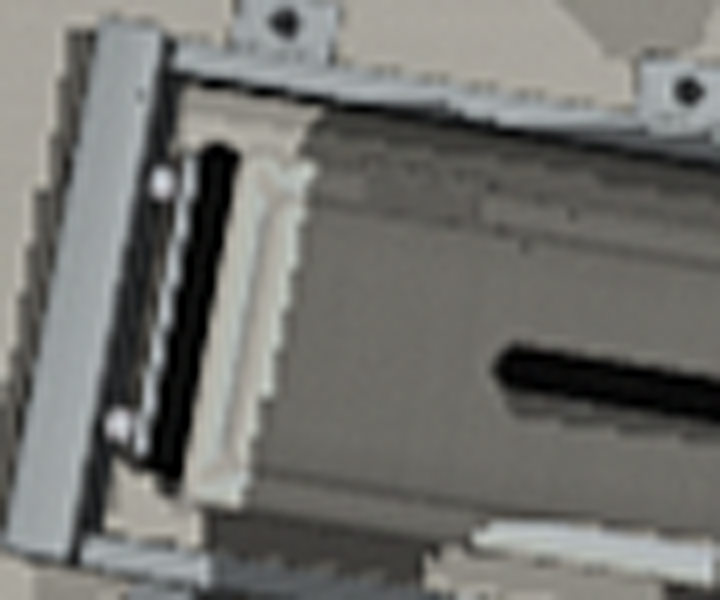

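The case is in contact, and the bumper's back edge moved 229.9 → 231.3, so it is pressed about 1.4 mm. I'm backing off straight.

Request:
{"method": "play_rows", "body": {"deltas": [[[-0.003, 0, 0], [0, 0, 0], 0.45], [[-0.01, 0, 0], [0, 0, 0], 0.45], [[-0.02, 0, 0], [0, 0, 0], 0.45], [[-0.03, 0, 0], [0, 0, 0], 0.45], [[0, 0, -0.03], [0, 0, 0], 0.45], [[-0.02, 0, -0.05], [0, 0, 0], 0.45], [[-0.04, 0, -0.03], [0, 0, 0], 0.45], [[-0.04, 0, 0], [0, 0, 0], 0.45]]}}

```text
time: 15.3
tool_pos: [489.6, -136.8, 124.6]
tcp_rot: [-179.7, -0.2, 81.3]
ft_force: [0.7, -0.6, -0.1]
finger_gap: 47.3
```

Request:
{"method": "play_rows", "body": {"deltas": [[[-0.04, 0, 0], [0, 0, 0], 0.45], [[-0.04, 0, 0], [0, 0, 0], 0.45], [[-0.04, 0, 0], [0, 0, 0], 0.45], [[-0.03, 0, 0], [0, 0, 0], 0.45], [[0, 0, 0], [0, 0, 0], 0.45], [[0, 0, 0], [0, 0, 0], 0.45]]}}

```text
time: 16.05
tool_pos: [463.5, -292.6, 123.8]
tcp_rot: [-179.8, -0.3, 81.1]
ft_force: [0.4, -0.4, 0.3]
finger_gap: 47.0
```

```bash
python3 -c "
from p import *
go(2,0,14,81)
im=eyes.snapshot('top');print('now',edges(im))
cv2.imwrite('pics/t9.png',cv2.resize(im[180:315,205:365,::-1],None,fx=4.4,fy=4.4,interpolation=cv2.INTER_CUBIC))"
```

```text
t 16.05 pos [ 463.5 -292.6  123.8] [-179.79   -0.32   81.06] guide -318.0 4.5 gap 47.0 F [ 0.4 -0.4  0.3]
shift mm [319.4   5.2 111.6] turn [-0.0037 -0.0056  0.001 ]
now [(np.float64(223.0), 'dark'), (np.float64(231.4), 'light'), (np.float64(235.7), 'dark')]
```

View pics/t9.png

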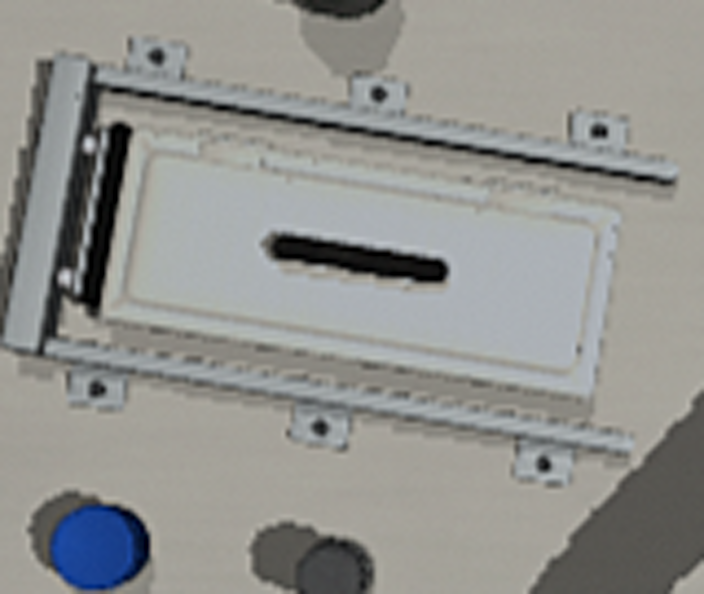

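The case rests centred and square in the lane against the bumper, clear of both rails. The jar and vial haven't moved, and the bumper edge still reads 231.4 after the retreat. I'm handing it in.

```bash
python3 -c "
from h import *
print(r.hand_in())"
```

```text
the job is handed in; nothing more can be done
None
```

The case is parked in the lane with its leading end against the bumper, and I handed the job in at about 16 s of the 61 s allowed. With both fingertips I first pushed it sideways about 12 mm to centre and square it. I then pushed it lengthwise from the rear and backed straight off.

**Bumper:** In the top view its back edge moved from 229.9 to about 231.4 mm, so it is pressed in about 1.5 mm. It stayed there after the fingers left.

**Rails:** The last picture shows clear gaps on both sides. In the last mid-push check, about 69 mm short of the bumper, the closest case edge was about 10 mm from a rail. I did not measure the gap again once parked.

**Bystanders:** The jar, vial and bottle look untouched in the top view. I did not measure their positions.

**Disagreements:**
- My first bumper reading (about 219 mm) differed from the stated 225 mm. I had picked the lower edge of its front face, seen at an angle, so I found contact from the bumper's back edge moving instead.
- The force readings were too noisy to show the contact (about 4 to 6 N while pushing).

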